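# Load the cuff jig and hold its keyed arbor home

### The job

Load the bending jig: lower the brass bar (do not drop it) into the jig's two V-blocks, so that it rests level, about centred over them, and let go of it. Then take the keyed arbor (flat grip, pointer on its flange) from the wooden stand, put it into the slotted hub with its key over the slot, turning it until the key slips in, and push it fully home against the spring until its flange sits on the hub. Finish while still gripping the arbor and holding it down, because the spring lifts it if it is let go; leave the other things on the bench in place.

Things in the scene. Friction and masses are not known exactly. Their poses are not given: they have to be found in the camera images.
- jig: Fixed jig on a dark steel plate 170 (x) x 150 (y) x 12 mm; origin under the plate's centre, z up; position and yaw vary. Two V-blocks stand at x = -45 mm, a slotted hub at x = 45, y = 0 (see their points). A keeper in a guide at x -26 to 14, y 65 mm, 66 mm high with its peg, slides over the bar's end as the hub's spring pad is pressed.
- hub_mouth (a point): Centre of the hub's bore at its top face, 62 mm above the bench, at jig x = 45, y = 0; axes as the jig's. The hub is upright, 48 mm across, with a round 22 mm bore open at the top and an 8 mm wide slot (keyway) through its wall, full height, towards +x. A spring pad lies in the bore.
- vee_mid (a point): Where the middle of the bar's axis belongs: 40 mm above the bench, at jig x = -45, y = 0; axes as the jig's, the seated bar lies along y. The V-blocks (90 degree notches, 14 mm thick, 45 mm to either side along y, 76 mm free between them) have tops 43 mm above the bench.
- plunger_pad (a joint): Spring pad in the hub's bore, m: 0 = up (its top 38 mm below the hub's top), grows as it is pressed down, 0.008 when the arbor is fully home; stop at 0.010. The spring pushes with about 5 N at 0 and 10 N at 0.008.
- bar: Plain round brass bar, 16 mm diameter, 150 mm long, 0.25 kg. Origin at its middle on its axis; x along the bar. It starts in the notches of the wooden cradle, axis 28 mm above the bench.
- cradle: Fixed wooden cradle 130 (x) x 50 (y) x 30 mm high, two notched walls 14 mm thick at x = +50 and -50 mm, free between them down to 8 mm above the bench; the bar lies along its x. Origin under its centre. It may stand on either side of the jig.
- stand: Fixed wooden block 170 (x) x 70 (y) x 52 mm with two 32 mm through holes at x = +45 and -45 mm, each with an arbor standing in it, hanging by its flange. Origin under its centre. It may stand on either side of the jig; which hole holds which arbor varies.
- arbor: The keyed arbor, steel, upright, about 0.28 kg. Origin at the centre of its lower end, z up. Shaft 20 mm diameter, 46 mm long, tapered to 14 mm over the first 5 mm. A key on its +x side, 5 mm wide, reaches 15 mm from the axis, 14 to 40 mm above the lower end. Flange 44 mm diameter, 46 to 52 mm up, with a 6 mm wide pointer to 32 mm from the axis at +x, above the key.
- arbor_grip (a point): Point on the arbor's axis in its flat grip, 74 mm above its lower end; axes as the arbor's. The grip is 34 (x) x 14 (y) mm, 52 to 84 mm above the lower end: pinch it across y. Fully home, the lower end is 46 mm below the hub's top, the flange on the hub, arbor +x along jig +x.
- plain_arbor: The other arbor in the stand, of the same sizes but without key and pointer and with a round knob 24 mm across, 52 to 84 mm above its lower end (its origin). A bystander; leave it where it is. 
- cuff: A bystander; leave it where it is. Brass openwork bracelet, 60 mm across, 34 mm high; origin under its centre.
- hex_key: A bystander; leave it where it is. L-shaped hex key standing in a black bush 48 mm across, 96 mm high; origin under its centre.
- jar: A bystander; leave it where it is. Yellow jar 48 mm across, 70 mm high; origin under its centre.
- screwdriver: A bystander; leave it where it is. Screwdriver lying, about 170 mm long, beyond the stand or cradle on the right; x along it.
- screw_tray: A bystander; leave it where it is. Grey tray 70 x 90 x 30 mm; origin under its centre.
- gauge_block: A bystander; leave it where it is. Dark steel block 30 x 50 x 22 mm; origin under its centre.
Not all that is in view belongs to the job. There is more than one size of the bar; the job needs the larger.

How it is judged (in metres and radians):
On the way, in this order (a step that is already met when the one before it is completed fails the run):
1. the bar rests level and centred in both V-blocks, released (x of bar in the frame of vee_mid between -0.003 and 0.003 m and z of bar in the frame of vee_mid between -0.003 and 0.003 m and y of bar in the frame of vee_mid between -0.013 and 0.013 m and angle between the x axis of bar and the y axis of jig, either way round below 0.05 rad and linear speed of bar below 0.02 m/s and contact force between the fingers and bar below 0.1 N), for 0.3 s.
2. the arbor's key has slipped into the hub's slot (z of arbor in the frame of hub_mouth below -0.02 m and horizontal distance between arbor and hub_mouth below 0.004 m), for 0.1 s.
At the end, for the whole second after the job is handed in: Bar untouched in both V-blocks (3 mm across and in height, 13 mm along, 0.05 rad). Fingers still hold the arbor (over 2 N), key in the slot, flange within 2 mm of the hub, 3 mm of the axis, upright to 0.07 rad, spring pad pressed over 6 mm, all still (all of step 1 and value of joint plunger_pad above 0.006 m and z of arbor in the frame of hub_mouth below -0.044 m and horizontal distance between arbor and hub_mouth below 0.003 m and angle between arbor's own z axis and vertical below 0.07 rad and angle between the x axis of arbor and the x axis of jig, either way round below 0.25 rad and contact force between the fingers and arbor above 2 N and linear speed of arbor below 0.02 m/s); the arm keeps its last pose, push and grip.
It fails at once if the bar is dropped (falls freely from more than about 10 mm) (contact force between the fingers and bar below 0.05 N and linear speed of bar above 0.45 m/s).
It fails at once if a bystander is displaced by more than 25 mm (distance of any of plain_arbor, cuff, hex_key, jar, screwdriver, screw_tray, gauge_block from where it was at the start of the episode above 0.025 m).
It also fails if it takes over 58 s, if anything falls off the work surface, if the arm or the gripper's body presses on something with over 40 N, if the wrist force passes 120 N, or if a joint passes its speed limit or range.

### The arm

A 6-joint arm with a two-finger parallel gripper is mounted at the origin on the work surface. World frame = base frame: x ahead of the robot, y to its left, z up, the work surface at z = 0. Lengths are in m, angles in degrees, forces in N, time in s.
With the tool pointing down it reaches from about 0.325 to 0.85 m from the base axis. Payload 4.4 kg.
Tool frame: the origin (TCP) lies midway between the tips of the shut fingers; the grasp point (between the pads) lies 19 mm behind it (pinch_z is the distance from the TCP to the grasp point, in m); z points along the fingers, y is the line along which they close (so a half turn about z gives the same grasp; the last joint's range is limited). The gripper opens to 94 mm and grips with 3 to 60 N. Pads are 16 mm wide; open, the fingers measure 119 mm over their backs; the gripper's body (75 mm by 177 mm) begins 78 mm behind the grasp point.
Start: joints at [-82.878, 11.837, 88.321, -0, 79.842, -8.623], TCP at [0.156, -0.553, 0.205] pointing down, gripper open.
Joint ranges: [-156.59, 156.59], [-49.26, 127.26], [12.9, 141.05], [-63.56, 243.56], [4.71, 150.69], [-161.64, 161.64]. Speed limits (degrees/s): [159.86, 159.86, 180, 180, 180, 180].

### API

Orientations are given as [roll, pitch, yaw] about the fixed x, y, z axes, in that order (R = Rz(yaw) Ry(pitch) Rx(roll)).
In Python, from cell import state, camera, sign_off, pinch_z gives the robot as it stands.
- The arm moves only by the shell command python3 -m creep 'ROWS' [OPENING] [FORCE]. ROWS is JSON, a list of rows, each an object with "xyz": the shift along the tool's x, y, z normalised to -1 to 1, where 1 is 0.15 m, a list of three; "spin": the turn about the tool's z normalised to -1 to 1, where 1 is 360 degrees. A call has 1 to 20 rows; each row is the pose to reach, as a shift and turn from the pose commanded when the call began, along the tool's axes at that moment, turning the shorter way round; what a row does not reach only later rows make up. A row lasts 1/10 s, in which the tool goes at most 50 mm and 8.59 degrees, less where a joint would pass 70% of its speed; a pose out of reach is approached as far as the arm can. A call with a number of a shift or a turn outside -1 to 1 is refused whole. A call with a gripper value outside its range is refused whole. OPENING is the closure, from 0 (fully open) to 1 (shut), set as the call begins (- or left out, the last holds). The fingers move at their own pace and stop on an object; FORCE is the grip in N (left out, the last holds). Time passes only in rows, so rows that repeat a pose let the fingers close. It gives the time, the measured TCP pose, the force, the opening and the grip force at its end, in the units of the state.
- state(): the state, without advancing time (a new reading comes with each control period).
- camera(name): name is "side" or "top" or "wrist"; returns a dict with "pixels" (420x560x3 uint8, red, green, blue), "fx", "fy", "cx", "cy" (pixels), "pose" (4x4, takes a point from camera to world coordinates). Camera axes: x right, y down, z forward; pixel columns grow to the right and rows downward; lengths in m; the calibration is good to about 2 mm. A picture is of the moment at which its call begins. There is no depth.
- sign_off(): hands the job in; it is judged then, once.
The state is a dict: "time": time; "q": joint angles; "joint_velocities": joint speeds; "effort": joint torques, N m; "tool_pos": TCP position; "ee_rot": TCP orientation; "wrist_force": force on the tool from outside, world axes, zero at the start; "torque": the same for the moment, N m; "grip_width": opening from 0.0 (shut) to 1.0 (fully open); "gripper_force": force on a finger pad.
Only numpy, scipy, OpenCV 4.12 (cv2) and the standard library are available. Lean on these libraries where they do the work, as an engineer would, in place of code of your own. Each camera call takes 0.05 s, during which the arm holds its last target. There are 200 camera calls.

## Working session

There is one attempt and no reset: what is moved stays moved. The work goes in short steps, Python scripts to look and compute and a shell command to move; the robot and the scene stay as the last step left them, time stands still between calls to the robot, and variables do not carry over. Pictures are saved under pics/ and viewed, at most 10 in all, crops included, and the job is handed in when it is done.

```bash
mkdir -p pics; ls; python3 - <<'E'
from cell import state,camera,pinch_z
import cv2,numpy as np
print(pinch_z,state())
for n in ["top","side"]:
    c=camera(n);cv2.imwrite(f"pics/{n}0.png",c["pixels"][:,:,::-1])
    print(n,c["fx"],c["fy"],c["cx"],c["cy"],np.round(c["pose"],4).tolist())
E
```

```text
pics
0.0188 {'time': 0.0, 'q': array([-8.28763510e+01,  1.18824700e+01,  8.84025587e+01, -2.34463947e-03,
        7.98414731e+01, -8.62210208e+00]), 'joint_velocities': array([ 0.00334826, -0.02839864,  0.06592691, -0.07416524,  0.02388646,
       -0.02873133]), 'effort': array([ 1.06145038e-03, -3.70867217e+01, -2.81420732e+01,  6.99071470e-02,
        3.59870971e-02, -1.64645830e-04]), 'tool_pos': array([ 0.15592241, -0.55263291,  0.20432699]), 'ee_rot': array([-1.79874582e+02, -1.66838405e-02,  1.57461489e+01]), 'wrist_force': array([-0.70407999,  0.65829329,  0.03052807]), 'torque': array([ 0.02481608, -0.00929112, -0.02508873]), 'gripper_force': 0.0, 'grip_width': 0.9999994895388029}
top 434.41190204022286 434.41190204022286 276.8752105304377 211.75544056787632 [[-0.0171, -0.9862, 0.1648, 0.4413], [-0.9999, 0.0165, -0.0051, 0.0085], [0.0023, -0.1649, -0.9863, 1.1125], [0.0, 0.0, 0.0, 1.0]]
side 481.816202671496 481.816202671496 278.0514451789949 201.77547927446395 [[0.937, -0.1964, 0.2889, 0.288], [-0.3491, -0.5568, 0.7537, -0.8262], [0.0128, -0.8071, -0.5903, 0.7433], [0.0, 0.0, 0.0, 1.0]]
```

View pics/top0.png

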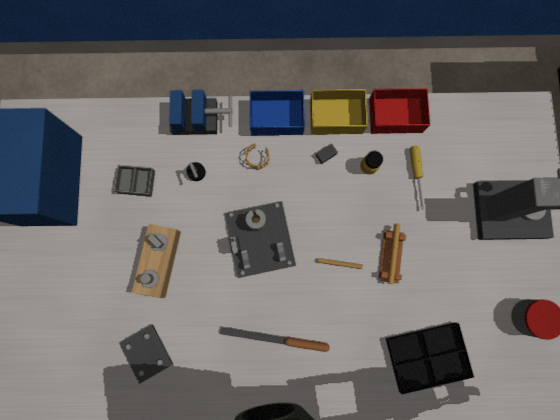

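View pics/side0.png

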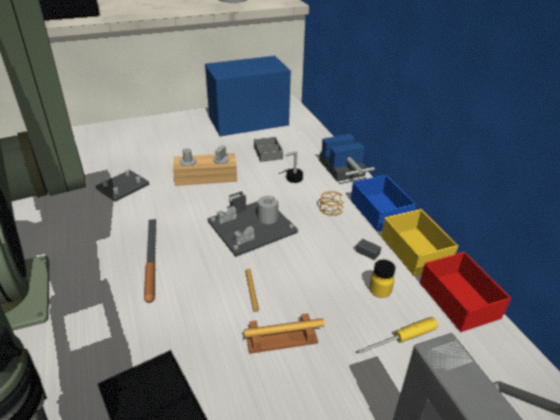

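Top view: the large bar lies in the cradle at about (393,255), the jig plate is at (260,240) with its hub at (256,218), and the stand is at (156,261). I'll enlarge these.

```bash
python3 - <<'E'
import cv2,numpy as np
t=cv2.imread("pics/top0.png")
a=cv2.resize(t[195:305,125:305],(800,489),interpolation=cv2.INTER_CUBIC)
b=t[220:290,375:415]
cv2.imwrite("pics/z1.png",cv2.convertScaleAbs(a,alpha=1.4,beta=10))
hsv=cv2.cvtColor(t,cv2.COLOR_BGR2HSV)
b=cv2.resize(t[215:295,365:425],(450,600),interpolation=cv2.INTER_CUBIC)
cv2.imwrite("pics/z2.png",b)
E
```

```text
(no output)
```

View pics/z1.png

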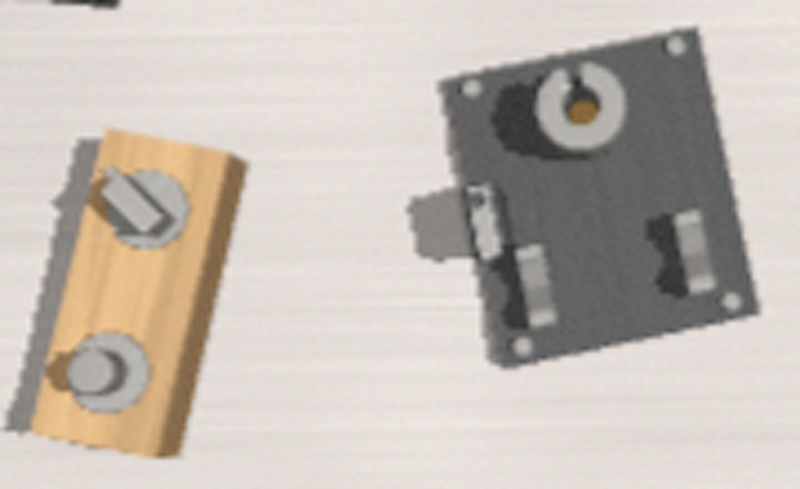

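View pics/z2.png

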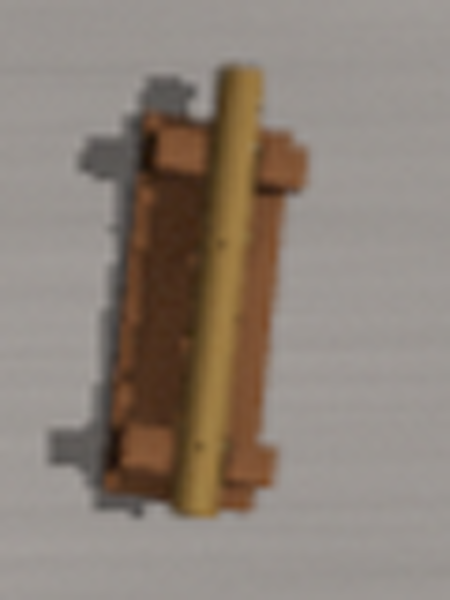

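z1 shows the slotted hub with its slot pointing up at (575,80), hub centre (582,108), V-blocks at (533,285) and (695,251), and the keyed arbor at (140,205) with its pointer to the upper left. z2 shows the bar running from (240,68) to (196,515).

```bash
cat > h.py <<'E'
import numpy as np
from cell import camera,state
from scipy.spatial.transform import Rotation as R
def ray(c,u,v,z):
    P=np.array(c["pose"]);d=P[:3,:3]@np.array([(u-c["cx"])/c["fx"],(v-c["cy"])/c["fy"],1])
    o=P[:3,3];return o+d*(z-o[2])/d[2]
def proj(c,p):
    P=np.array(c["pose"]);q=P[:3,:3].T@(np.array(p)-P[:3,3]);return c["fx"]*q[0]/q[2]+c["cx"],c["fy"]*q[1]/q[2]+c["cy"]
def go(x,y,z,yaw=None,wrap=180):
    "shift to world TCP target in tool units"
    s=state();T=R.from_euler('xyz',s["ee_rot"],degrees=True)
    d=T.inv().apply(np.array([x,y,z])-s["tool_pos"])/0.15
    # tool z points down: tool spin + = world yaw -
    sp=0 if yaw is None else -(((yaw-s["ee_rot"][2]+wrap/2)%wrap)-wrap/2)/360
    print("pos",np.round(s["tool_pos"],4),"rot",np.round(s["ee_rot"],2),"xyz",np.round(d,3),"spin",round(sp,4))
E
python3 - <<'E'
from h import *
c=camera("top")
a=lambda x,y,z:ray(c,125+x/4.444,195+y/4.444,z)
b=lambda x,y,z:ray(c,365+x/7.5,215+y/7.5,z)
pl=[a(443,80,.012),a(698,28,.012),a(758,313,.012),a(492,367,.012)]
print(np.round(pl,4), np.mean(pl,0))
print("hub",a(582,108,.062))
v=[a(533,285,.043),a(695,251,.043)];print("v",v,np.mean(v,0))
e=[b(240,68,.028),b(196,515,.028)];d=e[0]-e[1];print("bar",e,np.mean(e,0),np.linalg.norm(d),np.degrees(np.arctan2(d[1],d[0])))
for p in pl[0]-pl[3],pl[1]-pl[2],pl[0]-pl[1],pl[3]-pl[2],v[0]-v[1]: print(np.linalg.norm(p),np.degrees(np.arctan2(p[1],p[0])))
print("flange",a(145,208,.058),"griptop",a(135,202,.09))
m=np.mean(e,0);go(m[0],m[1],.2,np.degrees(np.arctan2(d[1],d[0])))
E
```

```text
[[ 0.6242  0.1368  0.012 ]
 [ 0.6523 -0.0111  0.012 ]
 [ 0.4875 -0.0419  0.012 ]
 [ 0.4598  0.1087  0.012 ]] [0.55593074 0.04813659 0.012     ]
hub [0.59898719 0.05448038 0.062     ]
v [array([0.50360114, 0.08323899, 0.043     ]), array([ 0.52080949, -0.00645536,  0.043     ])] [0.51220531 0.03839182 0.043     ]
bar [array([ 0.58598363, -0.29937393,  0.028     ]), array([ 0.4381388 , -0.27560634,  0.028     ])] [ 0.51206121 -0.28749013  0.028     ] 0.14974308030922395 -9.132752197017338
0.16678233123522637 9.679524717847418
0.1677072654557717 10.596072021021602
0.15049130290392254 100.76519283193505
0.15315933472819182 100.40825230640114
0.09133019126474422 100.86053715703717
flange [0.54828755 0.29420832 0.058     ] griptop [0.54832341 0.2909318  0.09      ]
pos [ 0.1559 -0.5528  0.2046] rot [-1.799e+02 -1.000e-02  1.575e+01] xyz [ 2.765 -1.058  0.033] spin 0.0691
```

```bash
python3 -m creep '[{"xyz":[0.92,-0.353,0],"spin":0},{"xyz":[0.92,-0.353,0],"spin":0},{"xyz":[0.92,-0.353,0],"spin":0},{"xyz":[0.92,-0.353,0],"spin":0}]' 0 && python3 -m creep '[{"xyz":[0.92,-0.353,0],"spin":0},{"xyz":[0.92,-0.353,0],"spin":0},{"xyz":[0.92,-0.353,0],"spin":0},{"xyz":[0.92,-0.353,0],"spin":0}]' && python3 -m creep '[{"xyz":[0.92,-0.353,0],"spin":-0.432},{"xyz":[0.92,-0.353,0],"spin":-0.432},{"xyz":[0.92,-0.353,0],"spin":-0.432},{"xyz":[0.92,-0.353,0],"spin":-0.432},{"xyz":[0.92,-0.353,0],"spin":-0.432},{"xyz":[0.92,-0.353,0],"spin":-0.432},{"xyz":[0.92,-0.353,0],"spin":-0.432},{"xyz":[0.92,-0.353,0],"spin":-0.432},{"xyz":[0.92,-0.353,0],"spin":-0.432},{"xyz":[0.92,-0.353,0],"spin":-0.432},{"xyz":[0.92,-0.353,0],"spin":-0.432},{"xyz":[0.92,-0.353,0],"spin":-0.432},{"xyz":[0.92,-0.353,0],"spin":-0.432},{"xyz":[0.92,-0.353,0],"spin":-0.432},{"xyz":[0.92,-0.353,0],"spin":-0.432},{"xyz":[0.92,-0.353,0],"spin":-0.432},{"xyz":[0.92,-0.353,0],"spin":-0.432},{"xyz":[0.92,-0.353,0],"spin":-0.432},{"xyz":[0.92,-0.353,0],"spin":-0.432},{"xyz":[0.92,-0.353,0],"spin":-0.432}]'
python3 - <<'E'
from h import *
import cv2
c=camera("wrist");cv2.imwrite("pics/w1.png",c["pixels"][:,:,::-1])
print(np.round(c["pose"],4).tolist(),c["fx"],c["cx"],c["cy"])
go(.512,-.2875,.013,170.9,360)
for p in [(.586,-.2994,.028),(.4381,-.2756,.028)]: print(proj(c,p))
E
```

```text
time: 0.55
tool_pos: [0.2783, -0.4612, 0.205]
ee_rot: [-179.9, -0.1, 16.1]
wrist_force: [-0.1, -0.6, 0.2]
grip_width: 1.002
gripper_force: 0.0
time: 0.95
tool_pos: [0.3962, -0.3734, 0.2052]
ee_rot: [-179.9, -0.1, 16.1]
wrist_force: [-1.0, 0.1, -0.1]
grip_width: 1.004
gripper_force: 0.0
time: 2.95
tool_pos: [0.5108, -0.2891, 0.2052]
ee_rot: [-180.0, -0.0, 171.1]
wrist_force: [0.4, -0.2, 0.2]
grip_width: 0.999
gripper_force: 0.0
[[0.156, 0.9623, 0.223, 0.4461], [0.9878, -0.1516, -0.0366, -0.2779], [-0.0014, 0.226, -0.9741, 0.3843], [0.0, 0.0, 0.0, 1.0]] 352.4210858302349 271.8442878284301 207.27389121639268
pos [ 0.5109 -0.2889  0.2052] rot [ 1.8000e+02 -2.0000e-02  1.7107e+02] xyz [-0.006  0.01   1.281] spin 0.0005
(np.float64(272.83062961765876), np.float64(260.62287670653365))
(np.float64(273.37971397123096), np.float64(116.88104676076092))
```

View pics/w1.png

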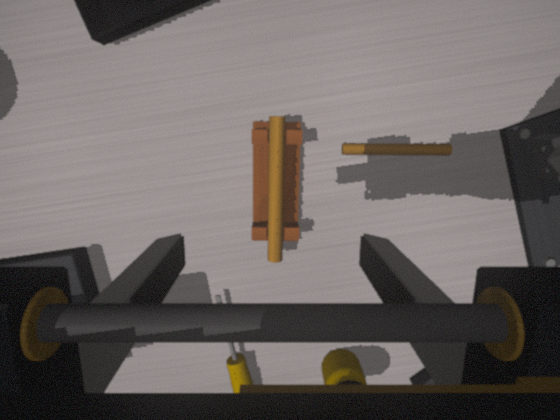

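The wrist view shows the bar from (276,116) to (275,261), within 3 px of the prediction. Descending with the fingers partly closed.

```bash
python3 -m creep '[{"xyz":[-0.006,0.018,0.3],"spin":0},{"xyz":[-0.006,0.018,0.6],"spin":0},{"xyz":[-0.006,0.018,0.9],"spin":0},{"xyz":[-0.006,0.018,0.9],"spin":0}]' 0.3 20 && python3 -m creep '[{"xyz":[0,0,0.2],"spin":0},{"xyz":[0,0,0.3],"spin":0},{"xyz":[0,0,0.375],"spin":0},{"xyz":[0,0,0.375],"spin":0}]' && python3 -m creep '[{"xyz":[0,0,0],"spin":0},{"xyz":[0,0,0],"spin":0},{"xyz":[0,0,0],"spin":0},{"xyz":[0,0,0],"spin":0},{"xyz":[0,0,0],"spin":0},{"xyz":[0,0,0],"spin":0},{"xyz":[0,0,0],"spin":0},{"xyz":[0,0,0],"spin":0}]' 1 20
```

```text
time: 3.4
tool_pos: [0.5071, -0.2818, 0.0632]
ee_rot: [179.6, -0.8, 171.2]
wrist_force: [0.1, 0.7, -0.6]
grip_width: 0.715
gripper_force: 0.0
time: 3.8
tool_pos: [0.5122, -0.2854, 0.0138]
ee_rot: [180.0, -0.1, 171.2]
wrist_force: [-0.6, 0.1, -0.1]
grip_width: 0.699
gripper_force: 0.0
time: 4.6
tool_pos: [0.5127, -0.2856, 0.0143]
ee_rot: [180.0, -0.0, 171.3]
wrist_force: [0.3, -0.2, 1.0]
grip_width: 0.163
gripper_force: 20.0
```

```bash
python3 -m creep '[{"xyz":[0,0,-0.1],"spin":0},{"xyz":[0,0,-0.4],"spin":0},{"xyz":[0,0,-0.7],"spin":0},{"xyz":[0,0,-0.85],"spin":0},{"xyz":[0,0,-0.85],"spin":0}]' && python3 - <<'E'
from h import *
go(.5117,.0387,.14,100.4,360)
E
```

```text
time: 5.1
tool_pos: [0.5155, -0.2878, 0.1473]
ee_rot: [-179.7, 0.5, 171.3]
wrist_force: [0.2, 0.1, -3.4]
grip_width: 0.161
gripper_force: 20.0
pos [ 0.5155 -0.2878  0.1473] rot [-179.71    0.51  171.27] xyz [0.356 2.148 0.035] spin 0.1969
```

```bash
python3 -m creep '[{"xyz":[0.05,0.2,0],"spin":0},{"xyz":[0.1,0.5,0],"spin":0},{"xyz":[0.16,0.8,0],"spin":0},{"xyz":[0.22,1,0],"spin":0},{"xyz":[0.22,1,0],"spin":0}]' && python3 -m creep '[{"xyz":[0.03,0.25,0],"spin":0.024},{"xyz":[0.06,0.5,0],"spin":0.048},{"xyz":[0.1,0.75,0],"spin":0.072},{"xyz":[0.12,0.95,0],"spin":0.096},{"xyz":[0.13,1.1e0,0],"spin":0.12}]' ; python3 -m creep '[{"xyz":[0.06,0.5,0],"spin":0.024},{"xyz":[0.1,0.8,0],"spin":0.048},{"xyz":[0.12,1,0],"spin":0.072},{"xyz":[0.12,1,0],"spin":0.096},{"xyz":[0.12,1,0],"spin":0.12},{"xyz":[0.12,1,0],"spin":0.144},{"xyz":[0.12,1,0],"spin":0.168},{"xyz":[0.12,1,0],"spin":0.197},{"xyz":[0.12,1,0],"spin":0.197},{"xyz":[0.12,1,0],"spin":0.197},{"xyz":[0.12,1,0],"spin":0.197}]'; python3 - <<'E'
from h import *
import cv2
c=camera("wrist");cv2.imwrite("pics/w2.png",c["pixels"][:,:,::-1])
go(.5117,.0387,.05,100.4,360)
E
```

```text
time: 5.6
tool_pos: [0.5, -0.1276, 0.1391]
ee_rot: [179.8, -0.4, 171.5]
wrist_force: [0.2, -0.2, -1.7]
grip_width: 0.165
gripper_force: 20.0
time: 6.7
tool_pos: [0.5072, 0.0182, 0.1406]
ee_rot: [-179.9, -0.0, 100.4]
wrist_force: [-0.5, -0.4, -2.6]
grip_width: 0.161
gripper_force: 20.0
pos [0.5073 0.0183 0.1409] rot [-1.7991e+02 -2.0000e-02  1.0041e+02] xyz [0.128 0.054 0.606] spin 0.0refused, shift out of range in row 5
```

View pics/w2.png

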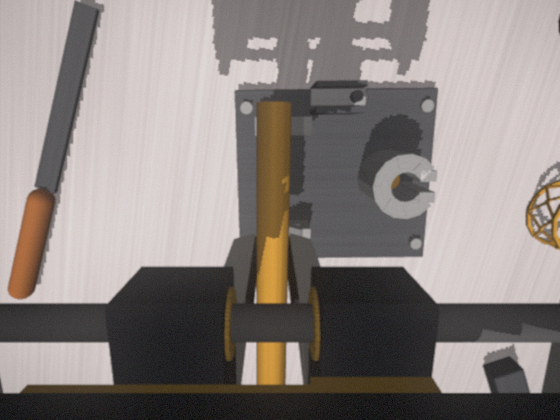

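The wrist view shows the held bar's end at (274,101), the hub's top at (404,186) with its slot to the right at (427,187), and plate bolts at (246,107), (428,105) and (416,244).

```bash
python3 - <<'E'
from h import *
c=camera("wrist")
h=ray(c,404,186,.062);print("hub",h)
P=[ray(c,*p,.012) for p in [(237,90),(437,88),(423,257)]];print(np.round(P,4))
for p in P[1]-P[0],P[1]-P[2]: print(np.linalg.norm(p),np.degrees(np.arctan2(p[1],p[0])))
print("ctr",(P[0]+P[2])/2)
b=ray(c,274,101,.155);s=state();T=R.from_euler('xyz',s["ee_rot"],degrees=True)
print("barend tool",T.inv().apply(b-s["tool_pos"]), "mid-bar axis?",ray(c,271,300,.155))
E
```

```text
hub [0.5991351  0.05771791 0.062     ]
[[ 0.4612  0.106   0.012 ]
 [ 0.6244  0.1375  0.012 ]
 [ 0.6541 -0.0086  0.012 ]]
0.16619641104084565 10.914621519624196
0.14910310263851534 101.51049743870819
ctr [0.55764615 0.04867115 0.012     ]
barend tool [ 0.07675681  0.00062204 -0.01390206] mid-bar axis? [ 0.51048689 -0.00249668  0.155     ]
```

```bash
python3 -m creep '[{"xyz":[0.118,0.053,0.1],"spin":-0.0005},{"xyz":[0.118,0.053,0.3],"spin":-0.0005},{"xyz":[0.118,0.053,0.5],"spin":-0.0005},{"xyz":[0.118,0.053,0.6],"spin":-0.0005},{"xyz":[0.118,0.053,0.68],"spin":-0.0005},{"xyz":[0.118,0.053,0.68],"spin":-0.0005},{"xyz":[0.118,0.053,0.68],"spin":-0.0005}]' && python3 -m creep '[{"xyz":[0,0,0.02],"spin":0},{"xyz":[0,0,0.04],"spin":0},{"xyz":[0,0,0.05],"spin":0},{"xyz":[0,0,0.05],"spin":0}]'; python3 - <<'E'
from h import *
go(.512,.0372,.0263,100.6,360);print(state()["wrist_force"],state()["torque"])
E
```

```text
time: 7.5
tool_pos: [0.513, 0.0373, 0.0402]
ee_rot: [180.0, 0.0, 100.5]
wrist_force: [0.2, -0.8, -2.3]
grip_width: 0.163
gripper_force: 20.0
time: 7.9
tool_pos: [0.5124, 0.0374, 0.0322]
ee_rot: [-180.0, -0.0, 100.5]
wrist_force: [0.1, -0.7, -2.3]
grip_width: 0.164
gripper_force: 20.0
pos [0.5124 0.0374 0.0322] rot [-180.     -0.    100.53] xyz [-0.001 -0.003  0.04 ] spin -0.0002
[ 0.06702367 -0.69107515 -2.31291574] [-0.03775527 -0.0571525  -0.01976765]
```

```bash
python3 -m creep '[{"xyz":[0,0,0.013],"spin":0},{"xyz":[0,0,0.027],"spin":0},{"xyz":[0,0,0.027],"spin":0}]' && python3 -m creep '[{"xyz":[0,0,0.007],"spin":0},{"xyz":[0,0,0.014],"spin":0},{"xyz":[0,0,0.014],"spin":0}]'
```

```text
time: 8.2
tool_pos: [0.5121, 0.0375, 0.0278]
ee_rot: [-180.0, -0.0, 100.5]
wrist_force: [-1.2, -0.2, -2.0]
grip_width: 0.166
gripper_force: 20.0
time: 8.5
tool_pos: [0.5131, 0.0374, 0.0265]
ee_rot: [179.9, 0.0, 100.5]
wrist_force: [0.8, 1.2, 0.6]
grip_width: 0.162
gripper_force: 20.0
```

```bash
python3 -m creep '[{"xyz":[0,0,0.007],"spin":0},{"xyz":[0,0,0.007],"spin":0},{"xyz":[0,0,0.007],"spin":0}]' && python3 -m creep '[{"xyz":[0,0,0],"spin":0},{"xyz":[0,0,0],"spin":0},{"xyz":[0,0,0],"spin":0},{"xyz":[0,0,0],"spin":0},{"xyz":[0,0,0],"spin":0},{"xyz":[0,0,0],"spin":0}]' 0.55 && python3 -m creep '[{"xyz":[0,0,-0.2],"spin":0},{"xyz":[0,0,-0.5],"spin":0},{"xyz":[0,0,-0.8],"spin":0},{"xyz":[0,0,-0.95],"spin":0},{"xyz":[0,0,-0.95],"spin":0}]' ; python3 - <<'E'
from h import *
import cv2
c=camera("wrist");w=c["pixels"][:,:,::-1]
t=camera("side")["pixels"][:,:,::-1][160:270,180:320]
cv2.imwrite("pics/w3.png",np.hstack([cv2.resize(w,(400,300)),cv2.resize(t,(382,300),interpolation=cv2.INTER_CUBIC)]))
go(.5483,.2935,.2,None)
E
```

```text
time: 8.8
tool_pos: [0.5132, 0.0374, 0.0264]
ee_rot: [179.9, 0.0, 100.5]
wrist_force: [-2.2, -0.6, 7.5]
grip_width: 0.165
gripper_force: 20.0
time: 9.4
tool_pos: [0.5124, 0.0375, 0.0249]
ee_rot: [-180.0, -0.0, 100.5]
wrist_force: [-0.3, -0.2, -0.7]
grip_width: 0.45
gripper_force: 0.0
time: 9.9
tool_pos: [0.5159, 0.0372, 0.1721]
ee_rot: [179.5, 0.2, 100.5]
wrist_force: [0.1, -0.4, -0.2]
grip_width: 0.451
gripper_force: 0.0
pos [0.5122 0.0375 0.1671] rot [-180.     -0.    100.53] xyz [ 1.634  0.548 -0.219] spin 0
```

View pics/w3.png

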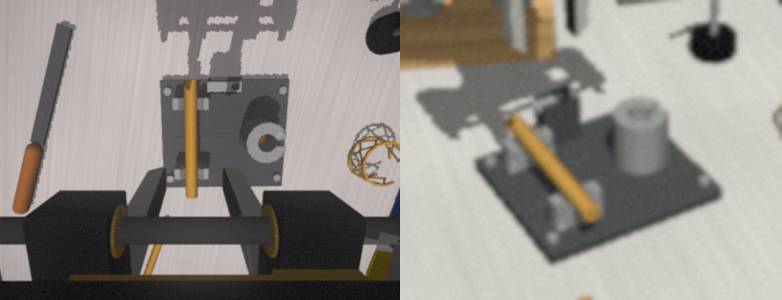

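The bar is seated in both V-blocks and released. Next is the arbor.

```bash
python3 -m creep '[{"xyz":[0.3,0.1,-0.1],"spin":0},{"xyz":[0.6,0.2,-0.2],"spin":0},{"xyz":[0.82,0.27,-0.22],"spin":0},{"xyz":[0.82,0.27,-0.22],"spin":0}]' 0.35 && python3 -m creep '[{"xyz":[0.3,0.1,0],"spin":0.024},{"xyz":[0.6,0.2,0],"spin":0.048},{"xyz":[0.82,0.27,0],"spin":0.072},{"xyz":[0.82,0.27,0],"spin":0.096},{"xyz":[0.82,0.27,0],"spin":0.12},{"xyz":[0.82,0.27,0],"spin":0.146},{"xyz":[0.82,0.27,0],"spin":0.146},{"xyz":[0.82,0.27,0],"spin":0.146},{"xyz":[0.82,0.27,0],"spin":0.146}]' ; python3 - <<'E'
from h import *
import cv2
c=camera("wrist");w=c["pixels"][:,:,::-1]
u,v=proj(c,(.5483,.2930,.074));print(u,v)
u0=int(max(0,u-90));v0=int(max(0,v-80));print(u0,v0)
cv2.imwrite("pics/w4.png",cv2.resize(w[v0:v0+145,u0:u0+190],None,fx=4,fy=4,interpolation=cv2.INTER_CUBIC))
go(.5483,.2935,.2,None)
E
```

```text
time: 10.4
tool_pos: [0.5288, 0.1693, 0.1984]
ee_rot: [-179.8, -0.1, 100.8]
wrist_force: [0.2, -0.1, -0.5]
grip_width: 0.646
gripper_force: 0.0
time: 11.3
tool_pos: [0.5467, 0.2933, 0.1993]
ee_rot: [-180.0, 0.1, 48.0]
wrist_force: [-0.2, 0.5, -0.2]
grip_width: 0.647
gripper_force: 0.0
274.41021749139884 200.146304527523
184 120
pos [0.5469 0.2935 0.1997] rot [-1.7997e+02  7.0000e-02  4.8030e+01] xyz [ 0.006  0.007 -0.002] spin 0
```

View pics/w4.png

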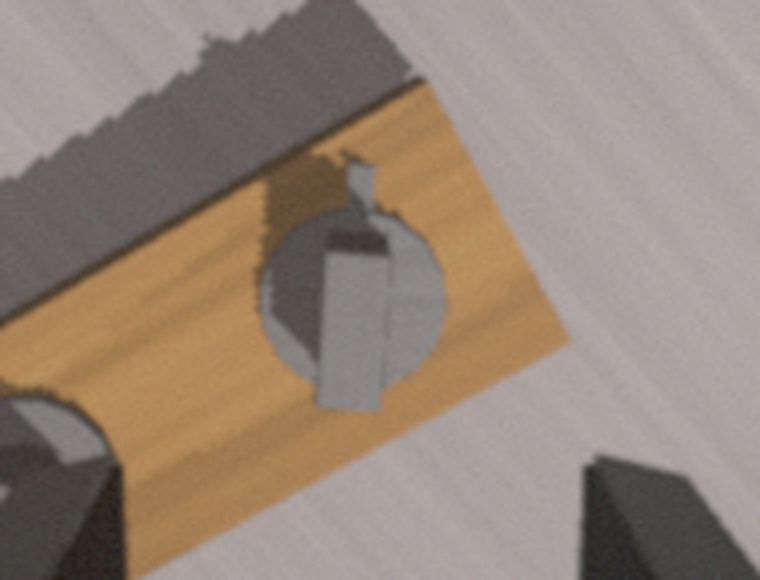

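The pointer tip is at (361,165) in the crop, the flange centre at (354,300), and the grip's top face has corners (328,253), (389,255), (380,410) and (316,408).

```bash
python3 - <<'E'
from h import *
c=camera("wrist")
f=lambda x,y,z:ray(c,184+x/4,120+y/4,z)
C=[f(x,y,.09) for x,y in [(328,253),(389,255),(380,410),(316,408)]]
m=np.mean(C,0);print("griptop",m,"flange",f(354,300,.058),"ptr",f(361,165,.058))
for d in C[0]-C[3],C[1]-C[2],f(361,165,.058)-f(354,300,.058): print(np.linalg.norm(d),np.degrees(np.arctan2(d[1],d[0])))
d=(C[0]-C[3]+C[1]-C[2]);y=np.degrees(np.arctan2(d[1],d[0]))
go(m[0],m[1],.063,y)
E
```

```text
griptop [0.54769345 0.2950654  0.09      ] flange [0.54823234 0.29533958 0.058     ] ptr [0.57027706 0.31747233 0.058     ]
0.033419486576507625 43.40736840970477
0.033377501276063204 45.06744408515134
0.03123825121104779 45.11416344607954
pos [0.547  0.2937 0.2   ] rot [-1.7998e+02  4.0000e-02  4.8020e+01] xyz [ 0.01  -0.002  0.914] spin 0.0105
```

```bash
python3 -m creep '[{"xyz":[0.01,-0.002,0.2],"spin":0.01},{"xyz":[0.01,-0.002,0.5],"spin":0.01},{"xyz":[0.01,-0.002,0.75],"spin":0.01},{"xyz":[0.01,-0.002,0.91],"spin":0.01},{"xyz":[0.01,-0.002,0.91],"spin":0.01},{"xyz":[0.01,-0.002,0.91],"spin":0.01}]' && python3 -m creep '[{"xyz":[0,0,0],"spin":0},{"xyz":[0,0,0],"spin":0},{"xyz":[0,0,0],"spin":0},{"xyz":[0,0,0],"spin":0},{"xyz":[0,0,0],"spin":0},{"xyz":[0,0,0],"spin":0},{"xyz":[0,0,0],"spin":0},{"xyz":[0,0,0],"spin":0}]' 1 50 && python3 -m creep '[{"xyz":[0,0,-0.1],"spin":0},{"xyz":[0,0,-0.3],"spin":0},{"xyz":[0,0,-0.5],"spin":0},{"xyz":[0,0,-0.65],"spin":0},{"xyz":[0,0,-0.65],"spin":0},{"xyz":[0,0,-0.65],"spin":0}]'; python3 - <<'E'
from h import *
go(.5993,.0558,.16,10.6)
E
```

```text
time: 12.0
tool_pos: [0.5481, 0.2954, 0.0643]
ee_rot: [-180.0, 0.0, 44.4]
wrist_force: [-0.1, -0.4, -0.3]
grip_width: 0.648
gripper_force: 0.0
time: 12.8
tool_pos: [0.548, 0.2954, 0.0641]
ee_rot: [180.0, -0.0, 44.4]
wrist_force: [0.1, -0.3, 1.3]
grip_width: 0.142
gripper_force: 50.0
time: 13.4
tool_pos: [0.5477, 0.2953, 0.1614]
ee_rot: [-180.0, 0.0, 44.4]
wrist_force: [0.5, -0.2, -3.3]
grip_width: 0.151
gripper_force: 50.0
pos [0.5477 0.2953 0.1614] rot [-180.      0.     44.37] xyz [-0.871  1.382  0.01 ] spin 0.0938
```

```bash
python3 -m creep '[{"xyz":[-0.17,0.24,0],"spin":0},{"xyz":[-0.33,0.48,0],"spin":0},{"xyz":[-0.5,0.69,0],"spin":0},{"xyz":[-0.56,0.69,0],"spin":0},{"xyz":[-0.56,0.69,0],"spin":0}]' && python3 -m creep '[{"xyz":[-0.17,0.24,0],"spin":0.02},{"xyz":[-0.33,0.48,0],"spin":0.04},{"xyz":[-0.5,0.69,0],"spin":0.06},{"xyz":[-0.54,0.69,0],"spin":0.08},{"xyz":[-0.54,0.69,0],"spin":0.094},{"xyz":[-0.54,0.69,0],"spin":0.094},{"xyz":[-0.54,0.69,0],"spin":0.094},{"xyz":[-0.54,0.69,0],"spin":0.094}]'; python3 - <<'E'
from h import *
import cv2
c=camera("wrist");w=c["pixels"][:,:,::-1]
u,v=proj(c,(.5997,.0562,.062));print(u,v)
u0=int(u-100);v0=int(max(0,v-75));print(u0,v0)
cv2.imwrite("pics/w5.png",cv2.resize(w[v0:v0+150,u0:u0+200],None,fx=4,fy=4,interpolation=cv2.INTER_CUBIC))
go(.5997,.0562,.124,10.6)
E
```

```text
time: 13.9
tool_pos: [0.558, 0.1612, 0.159]
ee_rot: [-179.8, 0.2, 44.2]
wrist_force: [-0.5, 0.2, -3.2]
grip_width: 0.147
gripper_force: 50.0
time: 14.7
tool_pos: [0.5745, 0.0332, 0.161]
ee_rot: [-180.0, 0.0, 10.7]
wrist_force: [1.1, 0.2, -3.9]
grip_width: 0.146
gripper_force: 50.0
250.13815472513485 171.81471717020133
150 96
pos [0.5746 0.033  0.1612] rot [-1.7998e+02  2.0000e-02  1.0660e+01] xyz [ 0.193 -0.121  0.248] spin 0.0002
```

View pics/w5.png

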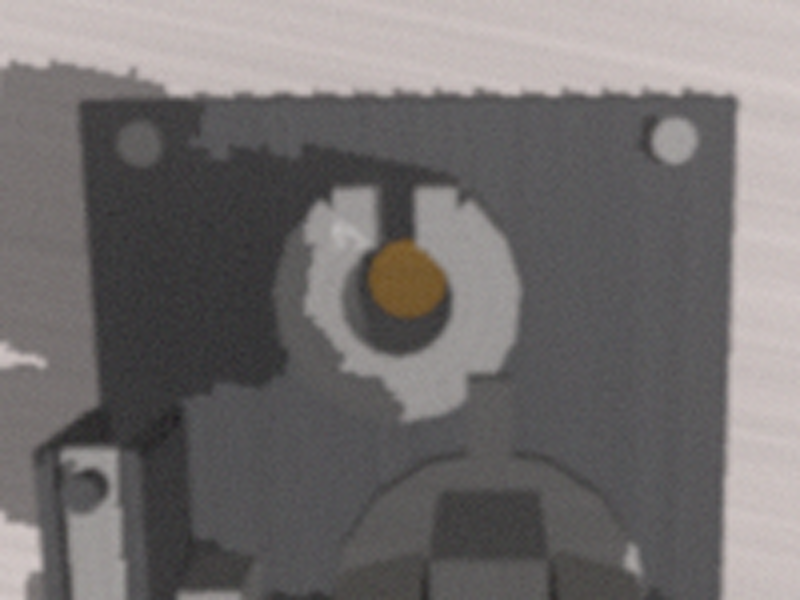

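The bore rim is centred at about (399,300) in the crop, the slot at x=397, and the arbor's pointer tip at (490,376).

```bash
python3 - <<'E'
from h import *
c=camera("wrist");s=state();T=R.from_euler('xyz',s["ee_rot"],degrees=True)
f=lambda x,y,z:ray(c,150+x/4,96+y/4,z)
h=f(399,300,.062);sl=f(397,190,.062);d=sl-h
print("hub",h,"slotdir",np.degrees(np.arctan2(d[1],d[0])))
e=[f(80,102,.012),f(736,97,.012)];d=e[0]-e[1];print("plate edge",e,np.degrees(np.arctan2(d[1],d[0]))-90,np.linalg.norm(d))
for p in [(490,376),(490,453)]: print("tool",T.inv().apply(f(*p,.155)-s["tool_pos"]))
go(h[0],h[1],.124,10.6)
E
```

```text
hub [0.60038305 0.05643959 0.062     ] slotdir 10.850081106140559
plate edge [array([0.62444077, 0.1368729 , 0.012     ]), array([ 0.65289309, -0.00872737,  0.012     ])] 11.057054962550481 0.14835421882361594
tool [ 0.03143237 -0.00066112  0.00627874]
tool [ 0.02086557 -0.00065739  0.00628144]
pos [0.5747 0.0328 0.1613] rot [-1.7999e+02  1.0000e-02  1.0640e+01] xyz [ 0.198 -0.123  0.249] spin 0.0001
```

```bash
python3 -m creep '[{"xyz":[0.1,-0.06,0],"spin":-0.0005},{"xyz":[0.203,-0.12,0],"spin":-0.0005},{"xyz":[0.203,-0.12,0.1],"spin":-0.0005},{"xyz":[0.203,-0.12,0.2],"spin":-0.0005},{"xyz":[0.203,-0.12,0.24],"spin":-0.0005},{"xyz":[0.203,-0.12,0.24],"spin":-0.0005},{"xyz":[0.203,-0.12,0.24],"spin":-0.0005}]' && python3 -m creep '[{"xyz":[0,0,0.02],"spin":0},{"xyz":[0,0,0.04],"spin":0},{"xyz":[0,0,0.06],"spin":0},{"xyz":[0,0,0.08],"spin":0},{"xyz":[0,0,0.08],"spin":0}]'
```

```text
time: 15.5
tool_pos: [0.6008, 0.0549, 0.1249]
ee_rot: [-180.0, 0.1, 10.7]
wrist_force: [-0.1, -0.1, -3.2]
grip_width: 0.144
gripper_force: 50.0
time: 16.0
tool_pos: [0.6011, 0.0556, 0.113]
ee_rot: [-180.0, 0.0, 10.7]
wrist_force: [0.2, 0.2, -3.1]
grip_width: 0.145
gripper_force: 50.0
```

```bash
python3 -m creep '[{"xyz":[0,0,0.02],"spin":0},{"xyz":[0,0,0.04],"spin":0},{"xyz":[0,0,0.06],"spin":0},{"xyz":[0,0,0.06],"spin":0}]'&& python3 -m creep '[{"xyz":[0,0,0.02],"spin":0},{"xyz":[0,0,0.04],"spin":0},{"xyz":[0,0,0.04],"spin":0}]'
```

```text
time: 16.4
tool_pos: [0.6011, 0.0556, 0.1038]
ee_rot: [-180.0, 0.0, 10.7]
wrist_force: [-0.5, 2.6, -3.9]
grip_width: 0.144
gripper_force: 50.0
time: 16.7
tool_pos: [0.6012, 0.0556, 0.098]
ee_rot: [-180.0, 0.0, 10.7]
wrist_force: [0.5, 2.3, -3.9]
grip_width: 0.148
gripper_force: 50.0
```

```bash
python3 -m creep '[{"xyz":[0,-0.004,0.03],"spin":0},{"xyz":[0,-0.004,0.06],"spin":0},{"xyz":[0,-0.004,0.09],"spin":0},{"xyz":[0,-0.004,0.09],"spin":0}]'&& python3 -m creep '[{"xyz":[0,0,0.02],"spin":0},{"xyz":[0,0,0.04],"spin":0},{"xyz":[0,0,0.05],"spin":0},{"xyz":[0,0,0.05],"spin":0}]'
```

```text
time: 17.1
tool_pos: [0.6009, 0.0558, 0.0839]
ee_rot: [-180.0, 0.0, 10.7]
wrist_force: [0.3, 2.2, -4.1]
grip_width: 0.144
gripper_force: 50.0
time: 17.5
tool_pos: [0.6016, 0.0558, 0.0783]
ee_rot: [180.0, -0.0, 10.7]
wrist_force: [-1.1, 0.5, 4.5]
grip_width: 0.146
gripper_force: 50.0
```

```bash
python3 -m creep '[{"xyz":[0,0,0.015],"spin":0},{"xyz":[0,0,0.03],"spin":0},{"xyz":[0,0,0.03],"spin":0},{"xyz":[0,0,0.03],"spin":0}]'&& python3 -m creep '[{"xyz":[0,0,0.005],"spin":0},{"xyz":[0,0,0.01],"spin":0},{"xyz":[0,0,0.01],"spin":0}]'
```

```text
time: 17.9
tool_pos: [0.6016, 0.0558, 0.0741]
ee_rot: [180.0, -0.0, 10.7]
wrist_force: [-2.4, 0.5, 6.6]
grip_width: 0.144
gripper_force: 50.0
time: 18.2
tool_pos: [0.6017, 0.0558, 0.074]
ee_rot: [180.0, -0.0, 10.7]
wrist_force: [-5.9, 1.4, 13.5]
grip_width: 0.146
gripper_force: 50.0
```

The flange is on the hub: force rises with no further travel. I'll relieve the side load and check.

```bash
python3 -m creep '[{"xyz":[-0.003,0,0.003],"spin":0},{"xyz":[-0.003,0,0.003],"spin":0},{"xyz":[-0.003,0,0.003],"spin":0},{"xyz":[-0.003,0,0.003],"spin":0},{"xyz":[-0.003,0,0.003],"spin":0}]'; python3 - <<'E'
from h import *
import cv2
w=camera("wrist")["pixels"][:,:,::-1]
t=camera("side")["pixels"][:,:,::-1][160:270,180:320]
cv2.imwrite("pics/w6.png",np.hstack([cv2.resize(w,(400,300)),cv2.resize(t,(382,300),interpolation=cv2.INTER_CUBIC)]))
E
```

```text
time: 18.7
tool_pos: [0.6017, 0.0558, 0.0741]
ee_rot: [180.0, -0.1, 10.7]
wrist_force: [-6.6, 1.6, 13.6]
grip_width: 0.146
gripper_force: 50.0
```

View pics/w6.png

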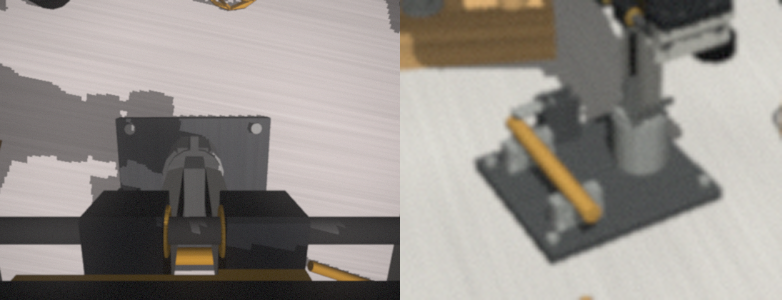

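The side view shows the arbor down on the hub and the bar unmoved in both V-blocks. The net push is about 17 N against a 10 N spring, so it is seated. Handing in.

```bash
python3 -c "from cell import sign_off; print(sign_off())"
```

```text
the job is handed in; nothing more can be done
None
```

I handed the job in at about 19 s: the bar rests in both V-blocks, released, and the keyed arbor is fully home in the hub, still gripped and held down; the hand-in returned no verdict.

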